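# Give a potentiometer a shot of contact cleaner

## Robot

A 6-joint arm with a two-finger parallel gripper is mounted at the origin on the work surface. World frame = base frame: x ahead of the robot, y to its left, z up, the work surface at z = 0. Lengths are in m, angles in rad, forces in N, time in s.
With the tool pointing down it reaches from about 0.325 to 0.85 m from the base axis. Payload 4.4 kg.
Tool frame: the origin (TCP) lies at the centre of the arm's flange, where the gripper is bolted on; the fingertips stand 199 mm ahead of it and the grasp point (between the pads) lies 180 mm ahead of it; z points along the fingers, y is the line along which they close (so a half turn about z gives the same grasp; the last joint's range is limited). The gripper opens to 94 mm and grips with 3 to 60 N. Pads are 16 mm wide; open, the fingers measure 119 mm over their backs; the gripper's body (75 mm by 177 mm) begins 78 mm behind the grasp point.
Start: joints at [-1.268, 0.207, 1.542, -0, 1.393, -0.15], TCP at [0.252, -0.517, 0.405] pointing down, gripper open.
Joint ranges: [-2.73, 2.73], [-0.86, 2.22], [0.23, 2.46], [-1.11, 4.25], [0.08, 2.63], [-2.82, 2.82]. Speed limits (rad/s): [2.79, 2.79, 3.14, 3.14, 3.14, 3.14].

## Interface

Orientations are given as a unit quaternion [x, y, z, w].
In Python, from workcell import r gives the robot as it stands. Calls block until the motion is done:
- r.goto(position, orientation): joint-space move of the TCP to a pose.
- r.servo_line(position, rot=None, feed=0.15, force_limit=None): straight line of the TCP; rot=None keeps the orientation; feed is the mean speed in m/s. With force_limit (N) it stops when the force on the tool has changed by that much, and returns True; else False.
- r.set_joints(angles): joint-space move.
- r.grip(opening, squeeze=None): opening from 0.0 (shut) to 1.0 (fully open); squeeze is the grip in N (None keeps the last); returns when the fingers have stopped.
- r.hold(seconds).
- r.solve_ik(position, orientation): joint angles nearest the present ones, or None.
- r.get_state(): the state.
- r.snapshot(name): name is "scene" or "side" or "wrist"; returns a dict with "image" (420x560x3 uint8, red, green, blue), "z_map" (420x560 float32, m along the optical axis (not along the pixel's ray), 0 where there is no reading), "camera_matrix" (3x3 intrinsics, pixels), "dist" ([k1, k2, p1, p2, k3] as OpenCV has them; the pictures are not rectified), "R" (3x3) and "t" (3): a world point X has camera coordinates R X + t; the wrist camera has in their place "hand_eye" (4x4, takes a point from camera to tool coordinates, whose origin is the TCP and whose axes are the flange's). Camera axes: x right, y down, z forward; pixel columns grow to the right and rows downward; lengths in m; the calibration is good to about 2 mm. A picture is of the moment at which its call begins: read the wrist's pose just before it.
A pose or a line that the arm cannot do raises r.MotionError and nothing moves.
- r.sign_off(): hands the job in; it is judged then, once.
The state is a dict: "t": time; "q": joint angles; "joint_velocities": joint speeds; "tau": joint torques, N m; "eef_pos": TCP position; "ee_rot": TCP orientation; "ft_force": force on the tool from outside, world axes, zero at the start; "moment": the same for the moment, N m; "grip_width": opening from 0.0 (shut) to 1.0 (fully open); "gripper_force": force on a finger pad.
Only numpy, scipy, OpenCV 4.12 (cv2) and the standard library are available. Lean on these libraries where they do the work, as an engineer would, in place of code of your own. Each camera call takes 0.05 s, during which the arm holds its last target. There are 200 camera calls.

## Task

Stand the brass volume potentiometer upright in the middle of the steel tray of the spray station (set it down, do not drop it), then push the tray along its slide fully home under the straw of the clamped yellow and red spray can; if the slide turns out to be locked, free it with the round black knob. Then press the can's red cap right down for half a second and let it spring back up, leaving the part standing in the tray under the straw. Do not press the cap before the tray is home, and leave the other things on the bench where they are.

Things in the scene. Friction and masses are not known exactly. Their poses are not given: they have to be found in the camera images.
- station: Fixed spray station. Origin: bench level, middle of the slide; y runs along the slide from handle to can, x across it, z up. mm: aluminium base x -105..100, y -130..145, 12 thick. Can 52 diameter, axis x 0, y 105, in a 58 clamp band on a 14 post at x 60, y 105, top 124 high. Blue lock housing in front of the slide, x -100..-50, y -113..57, top 45 above the bench. Yaw within 0.5 rad.
- tray (a joint): Slide of the tray along the station's +y, in m: 0 pulled out (where it starts, tray centre at station y -90 mm), 0.12 fully home against its stop under the straw (tray centre at y +30 mm). About 1.5 N to move; stays where it is left. If locked it stops within the first 15 mm (mostly 5 mm).
- tray_floor (a point): Middle of the tray's floor (green disc), 26 mm above the bench, travels with the tray. Tray 70 x 70 mm outside, 62 x 62 mm inside, rim 10 mm above its floor.
- tray_handle (a point): Middle of the top of the tray's red upright handle block, 82 mm above the bench, 75 mm from the tray centre towards station -y; moves with the tray. The block is 24 mm wide across the slide (station x), 12 mm thick along it, and can be pinched by its 24 mm-apart sides from above, down to 40 mm above the bench.
- knob_top (a point): Top centre of the round black lock knob, 34 mm diameter, 27 mm tall, top 73 mm above the bench, station x -75, y -60 mm. Looks the same at any angle and starts at an unknown one: only trying the tray tells if it is locked. Clockwise from above frees it: range 1.4 rad between stops, free beyond 0.85 rad from the locked stop, so 1 rad clockwise, or to the stop, always frees. 0.05 N m, stays put.
- nozzle (a joint): Travel of the sprung red cap of the spray can, in m: 0 up, 0.006 right down. The spring takes 3.6 N to start and 10.8 N at the bottom.
- cap_top (a point): Centre of the flat top of the red cap (30 mm diameter), 175 mm above the bench when up, straight above the can. The cap moves straight down.
- straw_tip (a point): Open lower end of the thin white straw (5 mm diameter) that leaves the cap, runs 62 mm towards station -y at 163 mm above the bench, then bends down; the end is 75 mm from the can axis, about 125 mm above the bench, straight above the tray centre when the tray is home. It moves with the cap.
- pot: The dirty volume potentiometer: brass-coloured round body 28 mm diameter, 26 mm tall, with a thin black band; above it a steel bush 11 mm diameter, 8 mm tall, and a dark shaft 6 mm diameter, 18 mm tall (52 mm in all), about 50 g. Stands upright on the bench to the robot's right among other parts. Origin: centre of its underside, z up the shaft.
- relay: Bystander: blue relay 34 x 28 mm, 36 mm tall, loose. Origin: centre of its underside.
- capacitor: Bystander: black round capacitor 25 mm diameter, 42 mm tall, loose. Origin: centre of its underside.
- transformer: Bystander: small dark transformer with yellow coil, 42 x 46 mm, 34 mm tall, loose. Origin: centre of its underside.
- valve: Bystander: green glass valve 30 mm diameter, 56 mm tall, loose. Origin: centre of its underside.
- other_can: Bystander: another spray can, white and green with a white cap, 52 mm diameter, 160 mm tall, loose. Origin: centre of its underside.
- solder_reel: Bystander: reel of solder 60 mm diameter, 44 mm tall, loose. Origin: centre of its underside.
- screw_jar: Bystander: small jar of screws with a green lid, 36 mm diameter, 40 mm tall, standing loose on the station's base behind the slide (station x about +78, y -40 to +20 mm). Origin: centre of its underside.
Not all that is in view belongs to the job. Of the things like the pot, leave any that is purple; of the rest the larger one is meant.

How it is judged:
By the outcome, as a careful person would: the job done as asked, in the order asked, and still so for the second after the job is handed in, with the robot touching nothing.
It also fails if it takes over 72 s, if anything falls off the work surface, if the arm or the gripper's body presses on something with over 40 N, if the wrist force passes 120 N, or if a joint passes its speed limit or range.

## Working session

There is one attempt and no reset: what is moved stays moved. The work goes in short steps, each a Python script; the robot and the scene stay as the last script left them, time stands still between calls to the robot, and variables do not carry over. Pictures are saved under pics/ and viewed, at most 10 in all, crops included, and the job is handed in when it is done.

```bash
mkdir -p pics; ls; cat > h.py <<'E'
import numpy as np, cv2
from workcell import r
def snap(n):
    st=r.get_state(); s=r.snapshot(n); s['st']=st; return s
def world(s):
    """HxWx3 world points from depth"""
    h,w=s['z_map'].shape
    uv=np.stack(np.meshgrid(np.arange(w),np.arange(h)),-1).reshape(-1,1,2).astype(np.float64)
    n=cv2.undistortPoints(uv,np.array(s['camera_matrix'],float),np.array(s['dist'],float)).reshape(h,w,2)
    z=s['z_map'][...,None].astype(float); P=np.concatenate([n*z,z],-1)
    if 'hand_eye' in s:
        from scipy.spatial.transform import Rotation as R
        H=np.array(s['hand_eye']); P=P@H[:3,:3].T+H[:3,3]
        P=P@R.from_quat(s['st']['ee_rot']).as_matrix().T+np.array(s['st']['eef_pos'])
    else: P=(P-np.array(s['t']))@np.array(s['R'])
    P[s['z_map']==0]=np.nan
    return P
E
python3 - <<'E'
from h import *
import pickle
S={n:snap(n) for n in("scene","side","wrist")}
pickle.dump(S,open('s0.pkl','wb'))
a=[cv2.cvtColor(S[n]['image'],cv2.COLOR_RGB2BGR) for n in S]
for n,i in zip(S,a): cv2.imwrite(f'pics/{n}0.png',i)
print(r.get_state())
E
```

```text
pics
{'t': 0.15, 'q': array([-1.26850086e+00,  2.07238760e-01,  1.54259010e+00, -6.73220591e-06,
        1.39352972e+00, -1.50514645e-01]), 'joint_velocities': array([ 0.00024805, -0.00201548, -0.00536209,  0.00077049, -0.00203643,
        0.00098006]), 'tau': array([ 5.25549258e-04, -3.71309531e+01, -2.81813264e+01,  6.99856784e-02,
        3.27082293e-02, -1.15259504e-04]), 'eef_pos': array([ 0.25145825, -0.51679738,  0.40376595]), 'ee_rot': array([ 9.74479155e-01,  2.24476274e-01, -7.02475689e-05, -8.80172436e-04]), 'ft_force': array([0.26425073, 0.68276213, 1.20489747]), 'moment': array([0.02431726, 0.00877344, 0.04106206]), 'gripper_force': 0.0, 'grip_width': 0.9991957395003952}
```

View pics/scene0.png

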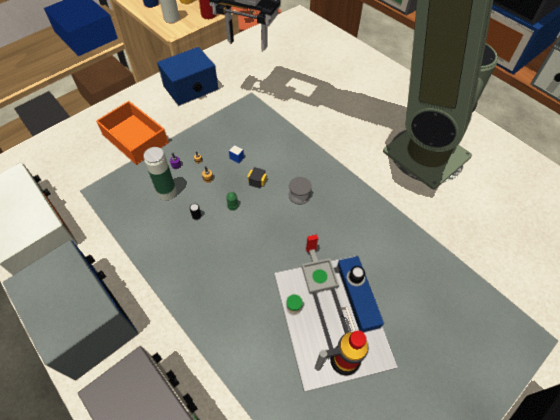

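View pics/wrist0.png

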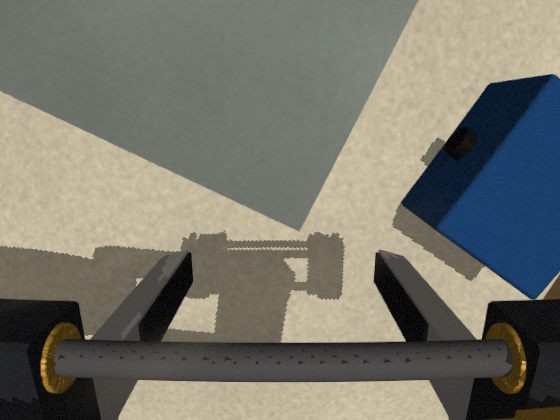

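View pics/side0.png

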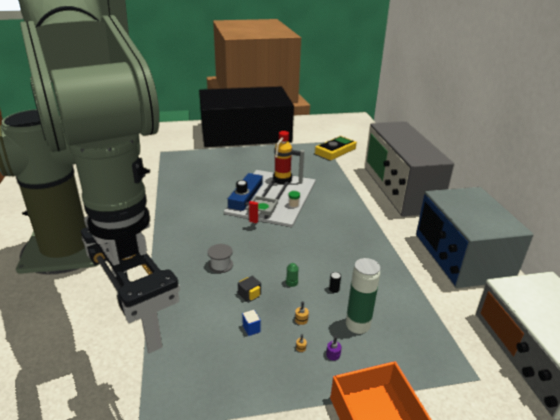

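The scene view shows purple (176,161), small brass (197,156) and larger brass (207,174), which are (334,349), (301,343) and (302,314) in the side view. The larger brass one at (207,174) fits the description. I'll measure it and confirm it in a crop.

```bash
python3 - <<'E'
from h import *
import pickle
S=pickle.load(open('s0.pkl','rb'))
a=S['scene']['image'][130:230,130:270]; b=S['side']['image'][265:365,230:370]
im=np.hstack([cv2.resize(a,None,fx=2.8,fy=4*.7,interpolation=cv2.INTER_CUBIC),cv2.resize(b,None,fx=2.8,fy=2.8,interpolation=cv2.INTER_CUBIC)])
cv2.imwrite('pics/crop1.png',cv2.cvtColor(im,cv2.COLOR_RGB2BGR))
def cl(P,img,box,cond,zr,name):
    u0,v0,u1,v1=box; p=P[v0:v1,u0:u1].reshape(-1,3); c=img[v0:v1,u0:u1].reshape(-1,3)
    hsv=cv2.cvtColor(c[None],cv2.COLOR_RGB2HSV)[0].astype(int)
    m=cond(hsv)&(p[:,2]>zr[0])&(p[:,2]<zr[1]); q=p[m]
    print(name,m.sum(),q.mean(0).round(4),q.min(0).round(4),q.max(0).round(4))
org=lambda h:(h[:,0]>8)&(h[:,0]<28)&(h[:,1]>100)
red=lambda h:((h[:,0]<8)|(h[:,0]>172))&(h[:,1]>120)
grn=lambda h:(h[:,0]>45)&(h[:,0]<85)&(h[:,1]>120)
al=lambda h:h[:,0]>=0
Z={n:world(S[n]) for n in('scene','side')}
B={'scene':dict(big=(198,164,217,184),small=(190,148,204,164),handle=(300,230,324,256),disc=(308,268,332,286),cap=(345,328,370,352),knob=(345,262,370,285),jar=(284,290,306,314)),
'side':dict(big=(292,300,312,326),small=(292,334,310,352),handle=(245,198,262,226),disc=(257,200,272,216),cap=(276,130,292,145),knob=(232,178,252,196),jar=(286,188,304,210))}
C=dict(big=(org,(.01,.06)),small=(org,(.005,.06)),handle=(red,(.076,.09)),disc=(grn,(.02,.032)),cap=(red,(.17,.182)),knob=(al,(.069,.078)),jar=(grn,(.03,.06)))
for n in B:
    for k in B[n]: 
        try: cl(Z[n],S[n]['image'],B[n][k],*C[k],n+' '+k)
        except Exception as e: print(n,k,e)
E
```

```text
scene big 84 [ 0.5474 -0.3419  0.0221] [ 0.5317 -0.3602  0.01  ] [ 0.559  -0.3305  0.0291]
scene small 45 [ 0.529  -0.4162  0.0153] [ 0.5165 -0.43    0.0051] [ 0.5378 -0.4094  0.0238]
scene handle 53 [0.494  0.0117 0.0806] [0.4823 0.002  0.076 ] [0.5045 0.0215 0.084 ]
scene disc 146 [0.5272 0.0765 0.0256] [0.511  0.0603 0.0216] [0.5429 0.0927 0.0302]
scene cap 201 [0.62   0.2491 0.1742] [0.6055 0.2353 0.1701] [0.6327 0.2633 0.1772]
scene knob 158 [0.4768 0.1385 0.0731] [0.4596 0.1229 0.0692] [0.492  0.1531 0.077 ]
scene jar 186 [0.6236 0.0922 0.0517] [0.6069 0.0754 0.0418] [0.6395 0.1086 0.0561]
side big 140 [ 0.5403 -0.3524  0.0228] [ 0.5283 -0.3614  0.0103] [ 0.5546 -0.3326  0.0349]
side small 96 [ 0.5234 -0.4235  0.0164] [ 0.5144 -0.431   0.0053] [ 0.5337 -0.4108  0.03  ]
side handle 36 [0.4896 0.0087 0.0816] [0.4792 0.0016 0.0765] [0.5004 0.0184 0.0853]
side disc 42 [0.5267 0.0771 0.0274] [0.5142 0.0642 0.024 ] [0.5397 0.0917 0.032 ]
side cap 45 [0.614  0.2454 0.1749] [0.602  0.2323 0.17  ] [0.6279 0.2614 0.1795]
side knob 64 [0.472  0.1364 0.0738] [0.457  0.1224 0.0695] [0.4874 0.1567 0.0762]
side jar 64 [0.6182 0.0855 0.052 ] [0.6044 0.0723 0.0455] [0.6344 0.1077 0.0557]
```

View pics/crop1.png

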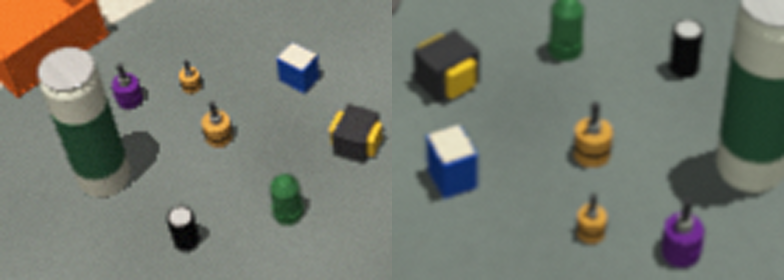

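The crop confirms it: the brass pot at (207,174) in the scene view is larger than the other brass one, and the purple one is excluded. Next I'll locate the tall can for gripper-body clearance, fit the station, and look from above the pot.

```bash
cat >> h.py <<'E'
from scipy.spatial.transform import Rotation as R
def down(a):
    """tool pointing down, closing axis at world angle a"""
    y=np.array([np.cos(a),np.sin(a),0]); z=np.array([0,0,-1.]); return R.from_matrix(np.stack([np.cross(y,z),y,z],1)).as_quat()
M=np.array([[0,-165],[0,-90],[0,105],[-75,-60]])/1e3
def fit(W):
    W=np.array(W)[:,:2]; mc,wc=M.mean(0),W.mean(0); A=(M-mc).T@(W-wc)
    yaw=np.arctan2(A[0,1]-A[1,0],A[0,0]+A[1,1]); c,s=np.cos(yaw),np.sin(yaw); Q=np.array([[c,-s],[s,c]])
    t=wc-Q@mc; return yaw,t,((M@Q.T+t)-W)*1e3
def seg(P,img,lo,hi,zr,xy=None,rad=.04):
    hsv=cv2.cvtColor(img,cv2.COLOR_RGB2HSV); m=cv2.inRange(hsv,lo,hi)>0
    m&=(P[...,2]>zr[0])&(P[...,2]<zr[1])
    if xy is not None: m&=np.hypot(P[...,0]-xy[0],P[...,1]-xy[1])<rad
    return P[m],np.argwhere(m)
E
python3 - <<'E'
from h import *
import pickle
S=pickle.load(open('s0.pkl','rb'))
sc=[[.494,.0117],[.5272,.0765],[.62,.2491],[.4768,.1385]]; sd=[[.4896,.0087],[.5267,.0771],[.614,.2454],[.472,.1364]]
print(fit(sc)); print(fit(sd))
for n in('scene','side'):
    P=world(S[n]); q=P[(P[...,2]>.152)&(P[...,2]<.17)&(np.hypot(P[...,0]-.6,P[...,1]+.42)<.15)]; print('can',len(q),q.mean(0))
a=-1.118  # present closing axis
best=[]
r.goto([.543-.0,-.347,.40],down(a))
s=snap('wrist'); pickle.dump(s,open('w1.pkl','wb'))
cv2.imwrite('pics/w1.png',cv2.cvtColor(s['image'],cv2.COLOR_RGB2BGR))
P=world(s); print(r.get_state()['eef_pos'],r.get_state()['t'],np.array(s['hand_eye']).round(3))
q,px=seg(P,s['image'],(8,100,60),(28,255,255),(.015,.06),(.543,-.347)); print(len(q),q.mean(0),q.min(0),q.max(0),px.mean(0))
E
```

```text
(np.float64(-0.48890772554913786), array([0.57071062, 0.15649328]), array([[-0.78358931, -0.87637813],
       [ 1.24105004,  0.53710073],
       [ 0.02511235,  0.09214577],
       [-0.48257308,  0.24713163]]))
(np.float64(-0.4827006008759126), array([0.56655179, 0.15469835]), array([[ 0.36325926, -0.14951048],
       [-1.92377264, -2.11866484],
       [ 1.28994441,  2.30153382],
       [ 0.27056896, -0.03335849]]))
can 254 [ 0.66011641 -0.37799334  0.15942311]
can 390 [ 0.65444101 -0.38206841  0.15962074]
[ 0.54207411 -0.3481669   0.4000459 ] 1.475 [[-0.    -0.967 -0.255  0.073]
 [ 1.     0.    -0.001 -0.   ]
 [ 0.001 -0.255  0.967  0.02 ]
 [ 0.     0.     0.     1.   ]]
545 [ 0.54427546 -0.34454466  0.02604542] [ 0.52883332 -0.35858218  0.01506681] [ 0.55659086 -0.3313468   0.05364911] [192.94495413 281.34678899]
```

View pics/w1.png

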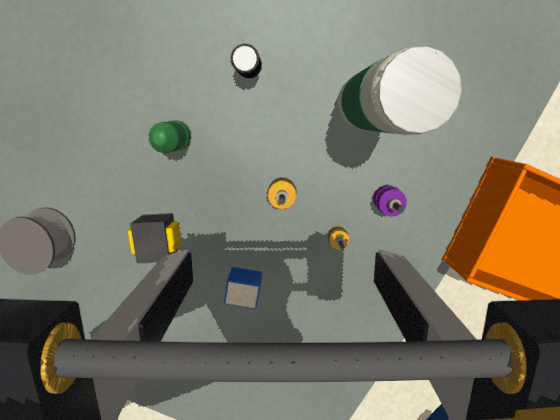

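The wrist view shows the target pot at (281,193), the small brass one at (339,238), purple at (389,201) and the tall can at (415,90), so a grasp along the present closing axis is clear. I'll grasp it, then look at the station from above.

```bash
python3 - <<'E'
from h import *
import pickle
s=pickle.load(open('w1.pkl','rb')); P=world(s)
q,_=seg(P,s['image'],(8,100,60),(28,255,255),(.022,.03),(.543,-.347))
c,rad=cv2.minEnclosingCircle((q[:,:2]*1e3).astype(np.float32)); c=np.array(c)/1e3
print(c,rad,np.median(q[:,2]),q[:,:2].mean(0))
a=-1.118
r.grip(.5,15)
r.goto([*c,.31],down(a)); r.servo_line([*c,.211],feed=.1)
r.grip(0.,15); st=r.get_state(); print(st['grip_width']*94,st['gripper_force'])
r.servo_line([*c,.36],feed=.15)
yaw=-.487; 
r.goto([.527,.077,.42],down(yaw)); r.hold(.2)
s=snap('wrist'); pickle.dump(s,open('w2.pkl','wb'))
cv2.imwrite('pics/w2.png',cv2.cvtColor(s['image'],cv2.COLOR_RGB2BGR))
st=r.get_state(); print(st['grip_width']*94,st['gripper_force'],st['t'],st['q'],st['ft_force'])
E
```

```text
[ 0.54278296 -0.34507837] 13.949868202209473 0.026312155017298167 [ 0.54376376 -0.34476398]
27.804347617835365 15.000482350587845
27.4963638476556 14.999609291553497 7.3417 [-1.89437118e-02  1.04961022e-01  1.62645377e+00 -7.13872721e-05
  1.41052938e+00  4.69548789e-01] [ 0.04997864 -1.16310393 -0.02005061]
```

View pics/w2.png

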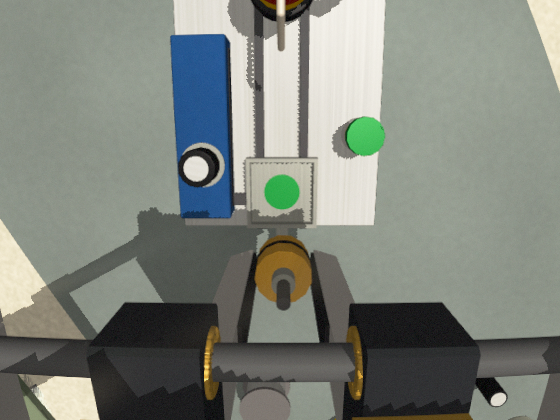

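The pot is held upright at (283,270). The tray disc is at (282,191) and the knob at (200,168). I'll refine these positions and place the pot.

```bash
python3 - <<'E'
from h import *
import pickle
s=pickle.load(open('w2.pkl','rb')); P=world(s); I=s['image']
d,_=seg(P,I,(45,120,60),(85,255,255),(.02,.032),(.527,.077),.03)
d2,_=cv2.minEnclosingCircle((d[:,:2]*1e3).astype(np.float32)); d2=np.array(d2)/1e3
k=P[(P[...,2]>.069)&(P[...,2]<.078)&(np.hypot(P[...,0]-.475,P[...,1]-.138)<.03)]
k2,rk=cv2.minEnclosingCircle((k[:,:2]*1e3).astype(np.float32)); k2=np.array(k2)/1e3
b,_=seg(P,I,(100,120,40),(130,255,255),(.04,.05))
rect=cv2.minAreaRect((b[:,:2]*1e3).astype(np.float32))
print('disc',d.mean(0),d2,'knob',k.mean(0),k2,rk,'blue',rect)
for n in('scene','side'):pass
c=d2
ang=np.arctan2(*(d2-k2)[::-1])-np.arctan2(-.03,.075); print('yaw from knob-disc',ang)
yaw=-.487
r.goto([*c,.30],down(yaw)); r.servo_line([*c,.242],feed=.08)
hit=r.servo_line([*c,.2355],feed=.015,force_limit=2.5); st=r.get_state(); print(hit,st['eef_pos'],st['ft_force'])
w=st['grip_width']; r.grip(w+.13); r.hold(.2)
r.servo_line([*c,.36],feed=.12)
s=snap('wrist'); pickle.dump(s,open('w3.pkl','wb'))
cv2.imwrite('pics/w3.png',cv2.cvtColor(s['image'],cv2.COLOR_RGB2BGR))
P=world(s)
q,_=seg(P,s['image'],(8,100,60),(28,255,255),(.048,.058),c,.04)
print('pot',cv2.minEnclosingCircle((q[:,:2]*1e3).astype(np.float32)),r.get_state()['t'])
E
```

```text
disc [0.52576259 0.07854701 0.02676776] [0.5256062  0.07832582] knob [0.47449484 0.14036457 0.07360706] [0.47393335 0.1406404 ] 17.132091522216797 blue ((489.2319030761719, 168.33685302734375), (168.64041137695312, 49.94242858886719), 62.04903793334961)
yaw from knob-disc -0.4979807117300612
True [0.52591902 0.07832786 0.23743154] [-0.01081522 -1.23622631  3.82115393]
pot ((525.2630004882812, 78.98881530761719), 14.022140502929688) 11.0167
```

View pics/w3.png

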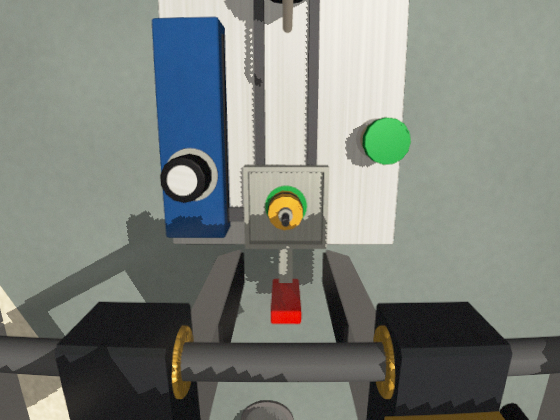

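The pot stands upright in the tray at (286,212), within 1 mm of centre. Next I'll try the tray with a force-limited push on the handle.

```bash
cat >> h.py <<'E'
YAW=-.488; Y=np.array([-np.sin(YAW),np.cos(YAW)]); X=np.array([np.cos(YAW),np.sin(YAW)])
O=np.array([.5258,.0784])+.09*Y
def stn(x,y): return O+X*x+Y*y
def push():
    r.goto([*stn(0,-.205),.36],down(YAW)); r.servo_line([*stn(0,-.205),.249],feed=.15)
    hit=r.servo_line([*stn(0,-.055),.249],feed=.045,force_limit=7)
    st=r.get_state(); y=(st['eef_pos'][:2]-O)@Y; print('push',hit,'y',y,'tray',y+.179,st['ft_force'],st['t']); return y+.179
E
python3 - <<'E'
from h import *
import pickle
S=pickle.load(open('s0.pkl','rb')); P=world(S['scene'])
q=P[(P[...,2]>.036)&(P[...,2]<.05)&(np.hypot(P[...,0]-.43,P[...,1]+.1)<.09)]; print('reel',len(q),q.mean(0),'start',stn(0,-.205))
r.grip(0.,10)
t=push()
if t<.05:
    r.servo_line([*stn(0,-.205),.249],feed=.1); r.servo_line([*stn(0,-.205),.33],feed=.15)
print(r.get_state()['t'])
E
```

```text
reel 343 [ 0.39159707 -0.13644657  0.04308764] start [ 0.47188107 -0.02317632]
push True y -0.1751111160232528 tray 0.0038888839767471928 [-0.37750052 -2.25955629  0.94364338] 14.375
15.5083
```

The tray stopped after about 4 mm, so the slide is locked. I'll turn the knob clockwise.

```bash
python3 - <<'E'
from h import *
c=(stn(-.075,-.06)+np.array([.4739,.1406]))/2; print(c)
r.grip(.6,14)
a0=YAW+.55
r.goto([*c,.33],down(a0)); r.servo_line([*c,.2495],feed=.12,force_limit=8); print(r.get_state()['eef_pos'])
r.grip(0.,14); st=r.get_state(); print(st['grip_width']*94,st['gripper_force']); m0=st['moment'][2]
for k in range(1,8):
    a=a0-.18*k
    r.servo_line([*c,.2495],rot=down(a),feed=.15)
    st=r.get_state(); print(round(.18*k,2),(st['moment'][2]-m0).round(3),st['ft_force'].round(1),st['t'])
    if abs(st['moment'][2]-m0)>.2: break
r.grip(.6); r.servo_line([*c,.33],feed=.15)
print(r.get_state()['t'])
E
```

```text
[0.47376019 0.14033135]
[0.47428824 0.13997184 0.25006697]
33.394626335436065 14.000429660081863
0.18 -0.061 [ 0.5 -0.2  3.4] 18.825
0.36 -0.053 [1.8 0.4 3.8] 19.1583
0.54 -0.065 [2.4 0.  5.4] 19.4917
0.72 -0.129 [ 1.5 -0.2  4.8] 19.825
0.9 -0.104 [ 3.  -0.3  5.7] 20.1583
1.08 -0.072 [ 3.  -0.8  4.8] 20.4917
1.26 -0.051 [ 1.3 -1.9  6.1] 20.825
22.0667
```

```bash
python3 - <<'E'
from h import *
r.grip(0.,10)
t=push()
if t>.1:
    f=r.get_state()['eef_pos']; 
    r.hold(.2); print(r.get_state()['ft_force'])
    p=stn(0,-.10)
    r.servo_line([*p,.249],feed=.1); r.servo_line([*p,.36],feed=.15)
    s=snap('wrist'); cv2.imwrite('pics/w4.png',cv2.cvtColor(s['image'],cv2.COLOR_RGB2BGR))
    import pickle; pickle.dump(s,open('w4.pkl','wb')); P=world(s)
    for nm,lo,hi,zr,xy in (('pot',(8,100,60),(28,255,255),(.047,.058),stn(0,.03)),('handle',(0,120,60),(8,255,255),(.076,.088),stn(0,-.045))):
        q,_=seg(P,s['image'],lo,hi,zr,xy,.04)
        if len(q): 
            m=q[:,:2].mean(0)-O; print(nm,len(q),m@X,m@Y)
else:
    r.servo_line([*stn(0,-.205),.249],feed=.1); r.servo_line([*stn(0,-.205),.33],feed=.15)
print(r.get_state()['t'])
E
```

```text
push True y -0.0599802433595436 tray 0.11901975664045639 [-0.40573566  0.03707708 -0.12940339] 27.8083
[ 0.16179037 -0.16684959  0.25578873]
pot 970 -0.0003907348673898795 0.028695863184454416
handle 579 -8.572300291454726e-05 -0.04468219809068898
29.4917
```

View pics/w4.png

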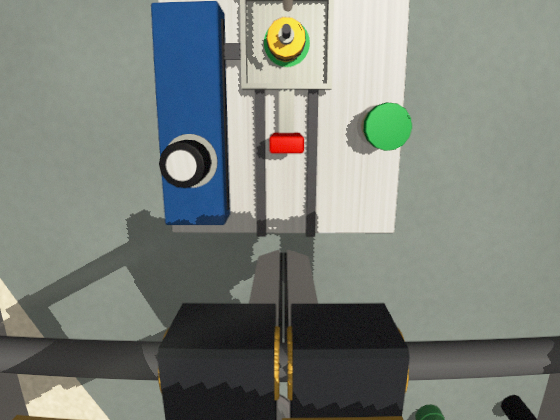

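```bash
python3 - <<'E'
from h import *
p=stn(0,-.10)
r.servo_line([*p,.249],feed=.15); r.servo_line([*stn(0,-.064),.249],feed=.06)
h=r.servo_line([*stn(0,-.05),.249],feed=.012,force_limit=6); st=r.get_state(); print(h,(st['eef_pos'][:2]-O)@Y+.179,st['ft_force'])
r.servo_line([*p,.249],feed=.1); r.servo_line([*p,.42],feed=.2)
c=np.array([.6175,.2495])
r.goto([*c,.42],down(YAW)); r.servo_line([*c,.380],feed=.08); r.hold(.1)
print(r.get_state()['eef_pos'],r.get_state()['ft_force'])
h=r.servo_line([*c,.362],feed=.02,force_limit=16); st=r.get_state(); print(h,st['eef_pos'],st['ft_force'],st['t'])
z=st['eef_pos'][2]
if h and z<.372:
    h=r.servo_line([*c,z-.001],feed=.02,force_limit=18)
    for i in range(3): r.hold(.2); st=r.get_state(); print(h,st['eef_pos'][2],st['ft_force'][2])
r.servo_line([*c,.43],feed=.08)
s=snap('side'); w=snap('scene')
im=np.hstack([cv2.resize(s['image'][110:240,200:340],None,fx=2.8,fy=2.8),cv2.resize(w['image'][230:360,260:400],None,fx=2.8,fy=2.8)])
cv2.imwrite('pics/f.png',cv2.cvtColor(im,cv2.COLOR_RGB2BGR)); print(r.get_state()['t'])
E
```

```text
True 0.11981328040179609 [0.35857385 0.30494706 0.03167242]
[0.61774106 0.24959925 0.38066674] [-0.00541412  0.20201189 -0.97258771]
True [0.61757989 0.24959174 0.36961836] [-2.37260495  0.37621898  8.48246608] 35.5917
False 0.3707748594322327 8.536824134223963
False 0.3707563192180553 7.815856721747582
False 0.3707828645313298 7.764741821585111
37.4583
```

The pot is centred in the tray at (287,38), now home. But during the hold the arm's compliance let the cap back up to only about 8 N, short of the bottom. I'll press again, commanding deeper to hold it fully down.

```bash
python3 - <<'E'
from h import *
c=np.array([.6175,.2495])
r.servo_line([*c,.380],feed=.1); r.hold(.1); f0=r.get_state()['ft_force'][2]
h=r.servo_line([*c,.3635],feed=.02,force_limit=30)
for i in range(3): st=r.get_state(); print(h,st['eef_pos'].round(4),st['ft_force'][2]-f0,st['t']); r.hold(.22)
st=r.get_state(); print(st['eef_pos'][2],st['ft_force'][2]-f0)
r.servo_line([*c,.385],feed=.05); r.servo_line([*c,.46],feed=.15)
s=snap('side'); w=snap('scene')
im=np.hstack([cv2.resize(s['image'][110:240,200:340],None,fx=2.8,fy=2.8),cv2.resize(w['image'][230:390,260:400],(int(140*2.275),364))])
cv2.imwrite('pics/f2.png',cv2.cvtColor(im,cv2.COLOR_RGB2BGR)); print(r.get_state()['t'])
P=world(w); q,_=seg(P,w['image'],(0,120,60),(8,255,255),(.16,.19),c,.03); print('cap',len(q),np.median(q[:,2]) if len(q) else 0)
E
```

```text
False [0.6175 0.2496 0.3684] 15.505485517360261 39.1833
False [0.6175 0.2496 0.3684] 15.842946843088475 39.4
False [0.6175 0.2496 0.3684] 15.413927868981885 39.6167
0.3683891282519626 15.793099516570999
41.1667
cap 226 0.1742404718277019
```

View pics/f2.png

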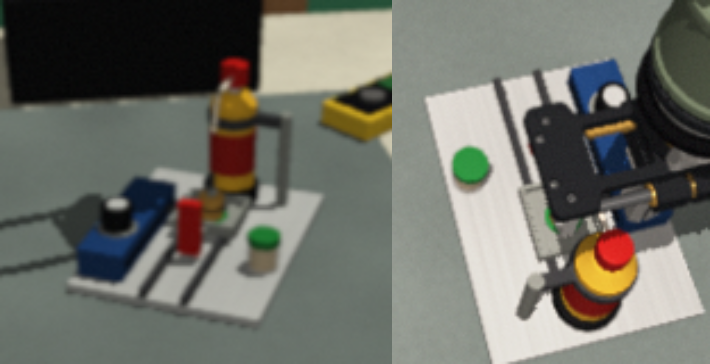

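This time the force was about 15.5 N against the bottom for 0.66 s. In the final view the cap at (235,70) is back up and the pot at (212,205) is standing in the home tray under the straw.

```bash
python3 -c "
from h import *
print(r.sign_off(), r.get_state()['t'])"
```

```text
the job is handed in; nothing more can be done
the job is handed in; nothing more can be done
```

Job handed in at about 41 s: the brass pot stands in the tray, pushed home under the straw after I freed the lock with the knob; the cap was pressed twice, because the first press did not stay fully down, and the second held it at the bottom for about 0.66 s before it sprang back up.

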